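Unload a tested transformer from the contact-arm jig

ROBOT

A 6-joint arm with a two-finger parallel gripper is mounted at the origin on the work surface. World frame = base frame: x ahead of the robot, y to its left, z up, the work surface at z = 0. Lengths are in m, angles in degrees, forces in N, time in s.
With the tool pointing down it reaches from about 0.25 to 0.725 m from the base axis. Payload 9.7 kg.
Tool frame: the origin (TCP) lies between the finger pads; the fingertips stand 11 mm ahead of it and the grasp point (between the pads) lies 8 mm behind it; z points along the fingers, x is the direction in which the jaws open and shut, and the axes are right-handed (so a half turn about z gives the same grasp; the last joint's range is limited). The gripper opens to 85 mm and grips with 20 to 120 N. Pads are 22 mm wide; open, the fingers measure 114 mm over their backs; the gripper's body (76 mm by 85 mm) begins 54 mm behind the grasp point. The pads swing forward as they close: fully open they stand 13 mm farther back than shut.
Start: joints at [-65.031, 4.979, 10.078, 95.1, 0, 90], TCP at [0.232, -0.499, 0.242] pointing down, gripper open.
Joint ranges: [-179.16, 179.16], [-48.56, 103.87], [-65.8, 70.77], [-126.05, 130.52], [-82.76, 87.17], [-180, 180]. Speed limits (degrees/s): [127.2, 127.2, 147.25, 180, 180, 180].

INTERFACE

Orientations are given as [roll, pitch, yaw] about the fixed x, y, z axes, in that order (R = Rz(yaw) Ry(pitch) Rx(roll)).
In Python, from workcell import get_obs, camera, job_done gives the robot as it stands.
- The arm moves only by the tool arm_command, never from a script. Its argument "increments" is a list of rows, each a list of 2 entries, a list of its own where there are three numbers: the shift along the tool's x, y, z in units of 25 mm (1.0 is 25 mm), then the turn about the tool's z in units of 6 degrees (1.0 is 6 degrees). In form: [[[dx, dy, dz], roll], ...]. A call has 1 to 5 rows; each row is the pose to reach, as a shift and turn from the pose measured when the call began, along the tool's axes at that moment; what a row does not reach only later rows make up. A row lasts 1/10 s, in which the tool goes at most 50 mm and 8.59 degrees, less where a joint would pass 70% of its speed; a pose out of reach is approached as far as the arm can. A call with a gripper value outside its range is refused whole. "claw" is the closure, from -1 (fully open) to 1 (shut), so that 0 is half open, set as the call begins (left out, the last holds). The fingers move at their own pace and stop on an object; "force" is the grip in N (left out, the last holds). Time passes only in rows, so rows that repeat a pose let the fingers close. It gives the time, the measured TCP pose, the force and the opening at its end, in the units of the state.
- get_obs(): the state, without advancing time (a new reading comes with each control period).
- camera(name): name is "scene" or "top" or "wrist"; returns a dict with "frame" (420x560x3 uint8, red, green, blue), "range_z" (420x560 float32, m along the optical axis (not along the pixel's ray), 0 where there is no reading), "K" (3x3 intrinsics, pixels), "R" (3x3) and "t" (3): a world point X has camera coordinates R X + t; the wrist camera has in their place "hand_eye" (4x4, takes a point from camera to tool coordinates, whose origin is the TCP and whose axes are the tool frame's). Camera axes: x right, y down, z forward; pixel columns grow to the right and rows downward; lengths in m; the calibration is good to about 2 mm. A picture is of the moment at which its call begins: read the wrist's pose just before it.
- job_done(): hands the job in, once; it reports no verdict.
The state is a dict: "time": time; "q": joint angles; "qd": joint speeds; "joint_efforts": joint torques, N m; "ee_pos": TCP position; "tcp_rot": TCP orientation; "wrist_force": force on the tool from outside, world axes, zero at the start; "torque": the same for the moment, N m; "opening": finger opening in m.
Only numpy, scipy, OpenCV 4.12 (cv2) and the standard library are available. Lean on these libraries where they do the work, as an engineer would, in place of code of your own. Each camera call takes 0.05 s, during which the arm holds its last target.

TASK

The transformer in the test jig has been tested. Swing the jig's counterweighted contact arm up past its balance point and let go, so that it rests open by itself against its stops; then take the transformer out of the jig and set it down gently, upright, on the floor of the empty tray. Leave the arm resting open and do not disturb the other things on the bench.

Things in the scene. Friction and masses are not known exactly. Their poses are not given: they have to be found in the camera images.
- contact_arm (a joint): Angle of the jig's contact arm (rad): 0 = level, contact head on the transformer; grows as the handle is lifted; 1.7 = open, just past upright, on fixed stops. No spring: a dark steel counterweight roller behind the pivot. Balance point about 1.05: let go below, it falls shut; above (1.2 is safe), it falls open by itself. Lifting takes about 2 N at the handle; hinge lightly damped.
- handle (a point): Middle of the arm's handle: level round black bar, 14 mm in diameter, along the jig's y, 106 mm clear between two flat steel side bars (10 mm wide, 16 mm high). 230 mm from the pivot axis, 105 mm above the bench when down, over the base plate's near end (top 20 mm above the bench). Next cross-beam (contact head) begins 93 mm from the bar's centre. The bar can turn in gripping fingers.
- pivot (a point): Middle of the arm's pivot axis, fixed on the jig, 105 mm above the bench. Axes of the jig: z up, y along the pivot axis, x from handle side to pivot side (away from the robot, yaw up to 0.45 rad). With the arm at angle q the handle is at (-0.230 cos q, 0, 0.230 sin q) m from here in these axes. Two aluminium posts carry it, at y = +-72 to 84 mm, up to 65 mm above the axis.
- nest (a point): Middle of the nest on top of the jig's base plate (320 x 180 x 20 mm, grey, fixed to the bench), 20 mm above the bench: the transformer stands here between two low aluminium rails (8 mm high, 40 mm long along the jig's x, inner faces 52 mm apart). The pivot axis is 125 mm from it along the jig's x. Axes as the pivot's.
- transformer_center (a point): Centre (half-way up) of the loose transformer, 64 mm high, about 0.6 kg: dark steel core 50 mm (its x) x 44 mm (its y), copper coil bulging from both y sides to 76 mm overall, 12 to 48 mm above its foot; white terminal board on top. Grip the bare flat core faces, 50 mm apart along its x. z up. It starts in the nest, within 0.06 rad of the jig's axes, under the contact head.
- transformer: The same transformer, origin at the centre of its underside, same axes.
- tray_in (a point): Centre of the inner floor of the empty grey tray (240 x 170 x 40 mm outside, walls and floor 5 mm; its long side along its x), fixed to the bench, standing left or right of the jig. Axes: x along the long side, z up. The floor is 5 mm above the bench.
- multimeter: Bystander: grey multimeter 150 x 75 x 34 mm lying on the bench at the far left; origin at the centre of its underside.
- screwdriver: Bystander: screwdriver 200 mm long lying on the bench at the far right; origin under its middle.
- capacitor: Bystander: upright aluminium can, 54 mm in diameter, 95 mm high, at the far right; origin at the centre of its underside.
Things that resemble listed ones, but are neither listed nor needed, are in the scene too. Leave any green or red look-alike of the transformer alone.

How it is judged (in metres and radians):
On the way:
1. the contact arm rests open by itself, untouched by the fingers, with the transformer still in the nest (value of joint contact_arm above 1.5 rad and velocity of joint contact_arm below 0.1 rad/s and contact force between the fingers and anything else below 0.3 N and horizontal distance between transformer_center and nest below 0.04 m), for 0.2 s.
At the end, for the whole second after the job is handed in: The contact arm rests open (joint above 1.5 rad) and the transformer stands upright (within 0.12 rad) and at rest on the floor of the tray: its centre 26 to 40 mm above the tray floor (32 when standing), within 100 mm along and 65 mm across of the tray's middle (value of joint contact_arm above 1.5 rad and x of transformer_center in the frame of tray_in between -0.1 and 0.1 m and y of transformer_center in the frame of tray_in between -0.065 and 0.065 m and z of transformer_center in the frame of tray_in between 0.026 and 0.04 m and angle between transformer's own z axis and vertical below 0.12 rad and linear speed of transformer below 0.02 m/s); the robot touches nothing.
It fails at once if the transformer is dropped or thrown (moves faster than 0.7 m/s while not held, a fall of about 25 mm) (linear speed of transformer above 0.7 m/s and contact force between the fingers and transformer below 0.5 N).
It fails at once if the multimeter is disturbed (moved more than 30 mm) (distance of multimeter from where it was at the start of the episode above 0.03 m).
It fails at once if the screwdriver is disturbed (moved more than 30 mm) (distance of screwdriver from where it was at the start of the episode above 0.03 m).
It fails at once if the capacitor is disturbed (moved more than 30 mm) (distance of capacitor from where it was at the start of the episode above 0.03 m).
It also fails if it takes over 59 s, if anything falls off the work surface, if the arm or the gripper's body presses on something with over 40 N, if the wrist force passes 120 N, or if a joint passes its speed limit or range.

## Working session

There is one attempt and no reset: what is moved stays moved. The work goes in short steps, Python scripts to look and compute and a tool call to move; the robot and the scene stay as the last step left them, time stands still between calls to the robot, and variables do not carry over. Pictures are saved under pics/ and viewed, and the job is handed in when it is done.

Besides the shell and the picture viewer there is one more tool, called after ">>>" by a JSON object that holds its "op" and its "data", one argument or row to a line. arm_command: Moves the arm, as the interface text tells. Its arguments: {"type":"object","properties":{"increments":{"type":"array"},"claw":{"type":"number"},"force":{"type":"number"}},"required":["increments"]}

```bash
mkdir -p pics; ls
cat > h.py <<'E'
import numpy as np, cv2
from workcell import get_obs, camera
def snap(n,f):
    o=get_obs(); c=camera(n); cv2.imwrite('pics/'+f+'.png',c['frame'][:,:,::-1]); np.savez(f+'.npz',o=np.r_[o['ee_pos'],o['tcp_rot']],**c); return o,c
def world(c):
    z=c['range_z']; K=c['K']; v,u=np.indices(z.shape)
    P=np.stack([(u-K[0,2])/K[0,0]*z,(v-K[1,2])/K[1,1]*z,z],-1)
    return (P-c['t'])@c['R']
E
python3 - <<'E'
from h import *
o=get_obs(); print(o)
for n in('top','scene'): 
    o,c=snap(n,n+'1'); print(c['K'],c['R'],c['t'])
E
```

```text
pics
{'time': 0.0, 'q': array([-6.50307656e+01,  5.01317876e+00,  1.00329665e+01,  9.50990193e+01,
        6.94545520e-04,  8.99979914e+01]), 'qd': array([-0.01741445,  0.08380067, -0.01198401,  0.042224  ,  0.12433548,
       -0.01807011]), 'joint_efforts': array([ 1.61461362e-04, -5.20385957e+01,  4.64805937e+01,  1.62647269e-02,
        7.41337999e-05, -6.46389012e-06]), 'ee_pos': array([ 0.23208391, -0.49839623,  0.24154979]), 'tcp_rot': array([-1.79999303e+02,  7.92315827e-02, -6.50287570e+01]), 'wrist_force': array([0.47822152, 0.35352264, 0.13861788]), 'torque': array([ 0.01618863,  0.0161309 , -0.00489113]), 'opening': 0.08564032495607314}
[[460.61156469   0.         277.37384308]
 [  0.         460.61156469 205.98255311]
 [  0.           0.           1.        ]] [[-0.00989151 -0.99994815  0.00241921]
 [-0.97958357  0.0092042  -0.20082655]
 [ 0.20079387 -0.0043563  -0.97962383]] [0.00528914 0.56896339 1.45348823]
[[436.30698505   0.         276.49376823]
 [  0.         436.30698505 208.80878902]
 [  0.           0.           1.        ]] [[-0.36398211  0.93130259  0.01387455]
 [ 0.64000262  0.26090012 -0.72272247]
 [-0.67669319 -0.2541783  -0.69099907]] [ 0.19925128 -0.25882637  1.9728463 ]
```

View pics/top1.png

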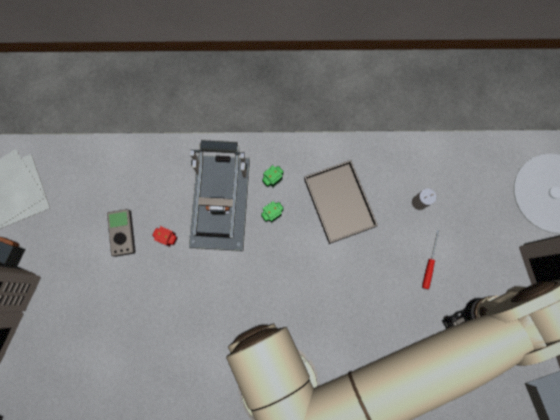

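View pics/scene1.png

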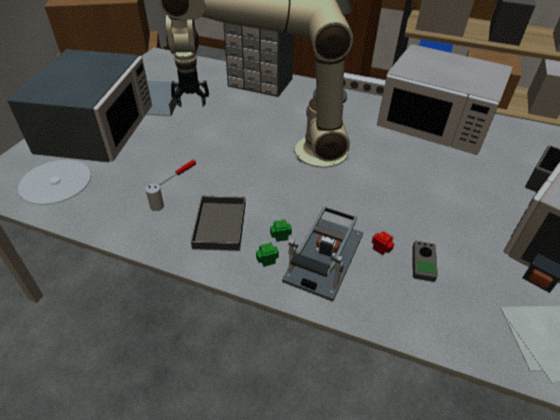

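The top view shows the jig at about (218,200), with its handle end near row 240. The tray is at (340,202), two green decoys sit between them, and a red decoy is at (165,236). Next I'll zoom in and measure.

Run:
```python
from h import *
c=dict(np.load('top1.npz')); W=world(c)
im=cv2.imread('pics/top1.png')
cv2.imwrite('pics/crop1.png',cv2.resize(im[130:260,170:390],None,fx=3.6,fy=3.6,interpolation=cv2.INTER_CUBIC))
s=dict(np.load('scene1.npz'));im=cv2.imread('pics/scene1.png')
cv2.imwrite('pics/crop2.png',cv2.resize(im[180:310,180:400],None,fx=3.6,fy=3.6,interpolation=cv2.INTER_CUBIC))
for v,u in [(247,195),(245,240),(236,215),(225,197),(202,215),(190,341),(260,280)]: print(v,u,W[v,u].round(3))
WS=world(s)
def rect(P,zlo,zhi,x0,x1,y0,y1):
    m=(P[...,2]>zlo)&(P[...,2]<zhi)&(P[...,0]>x0)&(P[...,0]<x1)&(P[...,1]>y0)&(P[...,1]<y1)
    return m
for P in(W,WS):
  m=rect(P,.012,.028,.3,.8,-.05,.32); 
  n,l,st,ce=cv2.connectedComponentsWithStats(m.astype(np.uint8))
  for i in range(1,n):
    if st[i,4]>200: print('plate',st[i],cv2.minAreaRect(P[l==i][:,:2].astype(np.float32)))
  m=rect(P,.03,.05,.3,.9,-.45,-.05)
  print('tray',m.sum(),cv2.minAreaRect(P[m][:,:2].astype(np.float32)))
  m=rect(P,.092,.12,.3,.8,-.05,.32); print('arm',m.sum(),cv2.minAreaRect(P[m][:,:2].astype(np.float32)))
  m=rect(P,.125,.2,.3,.8,-.05,.32); print('high',m.sum(),P[m].round(3)[::max(1,m.sum()//12)])
```

```text
247 195 [0.441 0.273 0.022]
245 240 [0.446 0.125 0.019]
236 215 [0.465 0.196 0.109]
225 197 [0.513 0.267 0.027]
202 215 [0.572 0.197 0.115]
190 341 [ 0.634 -0.219  0.003]
260 280 [ 0.397 -0.007  0.003]
plate [ 200  155   36   44 1199] ((0.6818912029266357, 0.2022739052772522), (0.11178264021873474, 0.15019479393959045), 86.89667510986328)
plate [ 189  157   61   93 1531] ((0.5956390500068665, 0.19470176100730896), (0.18175245821475983, 0.3201557993888855), 86.3078384399414)
plate [197 205  35  28 689] ((0.5355918407440186, 0.21178801357746124), (0.11204757541418076, 0.09037550538778305), 86.00025177001953)
tray 471 ((0.5920872688293457, -0.21006059646606445), (0.24150453507900238, 0.17225441336631775), 19.432371139526367)
arm 1019 ((0.5885695219039917, 0.19867092370986938), (0.17893795669078827, 0.2534658908843994), 84.5621109008789)
high 623 [[0.771 0.238 0.145]
 [0.758 0.15  0.159]
 [0.753 0.223 0.156]
 [0.748 0.185 0.16 ]
 [0.747 0.148 0.153]
 [0.742 0.239 0.152]
 [0.739 0.205 0.151]
 [0.738 0.199 0.144]
 [0.735 0.193 0.141]
 [0.732 0.181 0.141]
 [0.719 0.103 0.166]
 [0.707 0.111 
[... 247 characters left out ...]
11039000749588, 0.3238862454891205), 86.1069564819336)
plate [301 232  36  33 416] ((0.569272518157959, 0.17580336332321167), (0.1125062108039856, 0.12447038292884827), 86.0749282836914)
tray 477 ((0.5900101065635681, -0.21039652824401855), (0.24712133407592773, 0.17048408091068268), 19.37311363220215)
arm 811 ((0.5907264947891235, 0.19460785388946533), (0.17984843254089355, 0.2581913471221924), 86.62045288085938)
high 675 [[0.704 0.107 0.175]
 [0.708 0.116 0.145]
 [0.747 0.139 0.155]
 [0.739 0.172 0.151]
 [0.761 0.141 0.153]
 [0.743 0.202 0.155]
 [0.762 0.155 0.146]
 [0.757 0.209 0.16 ]
 [0.726 0.26  0.144]
 [0.763 0.196 0.148]
 [0.725 0.265 0.131]
 [0.77  0.205 0.141]
 [0.768 0.239 0.136]]
```

View pics/crop1.png

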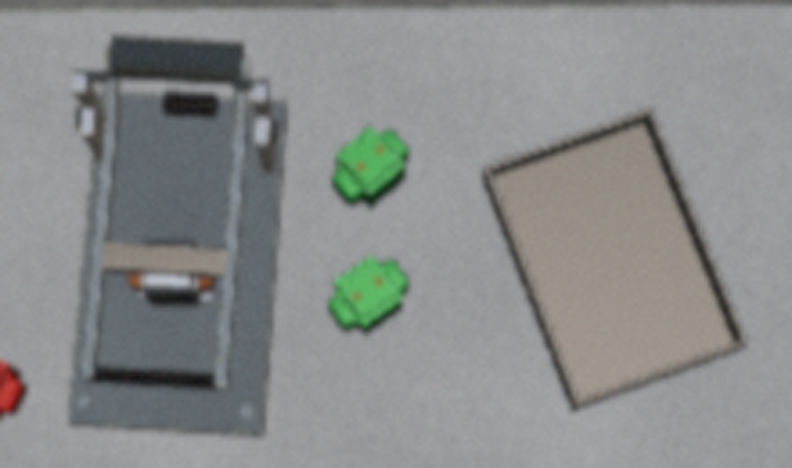

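View pics/crop2.png

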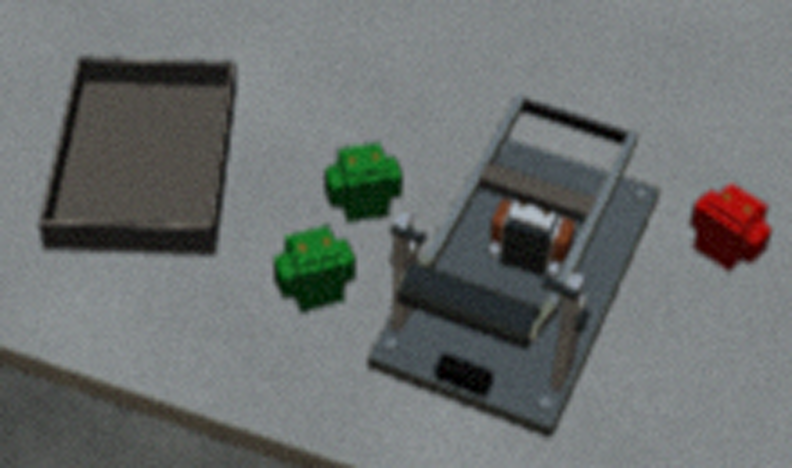

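Run:
```python
from h import *
def cast(c,uv,z):
    K,R,t=c['K'],c['R'],c['t']; uv=np.atleast_2d(uv).astype(float)
    d=np.c_[(uv-K[[0,1],[2,2]])/K[0,0],np.ones(len(uv))]@R; o=-R.T@t
    return o+d*((z-o[2])/d[:,2])[:,None]
for n in('top','scene'):
    c=dict(np.load(n+'1.npz')); W=world(c); g=c['frame'].max(-1)
    roi=(W[...,0]>.43)&(W[...,0]<.5)&(W[...,1]>.12)&(W[...,1]<.27)
    m=(roi&(g<45)).astype(np.uint8)
    k,l,st,ce=cv2.connectedComponentsWithStats(m)
    for i in range(1,k):
        if st[i,4]>30:
            vu=np.argwhere(l==i); P=cast(c,vu[:,::-1],.105)
            print(n,st[i],cast(c,ce[i],.105).round(4),np.median(W[l==i][:,2]).round(3),cv2.minAreaRect(P[:,:2].astype(np.float32)))
```

```text
top [197 233  32   4  84] [[0.4697 0.2048 0.105 ]] 0.114 ((0.46953463554382324, 0.2043503224849701), (0.09778761118650436, 0.008125536143779755), 86.41825103759766)
scene [325 208  29  11  74] [[0.4657 0.2015 0.105 ]] 0.112 ((0.4652581214904785, 0.2013065665960312), (0.1021573543548584, 0.012702962383627892), 85.4869155883789)
```

>>> {"op": "arm_command", "data": {
  "increments": [
    [[-21.4,-20.4,0],-10.2],
    [[-21.4,-20.4,0],-10.2],
    [[-21.4,-20.4,0],-10.2],
    [[-21.4,-20.4,0],-10.2],
    [[-21.4,-20.4,0],-10.2]
  ],
  "claw": -1,
  "force": 40
}}

```text
time: 0.6
ee_pos: [0.3121, -0.2599, 0.242]
tcp_rot: [-180.0, 0.0, -21.7]
wrist_force: [1.9, -0.4, -0.1]
opening: 0.0854
```

```bash
cat > go.py <<'E'
import sys
from h import *
from scipy.spatial.transform import Rotation as Ro
# usage: go.py x y z yaw  -> increments from current pose (TCP goal)
def inc(o,g):
    R=Ro.from_euler('xyz',o['tcp_rot'],degrees=True)
    d=R.inv().apply(np.array(g[:3])-o['ee_pos'])/.025
    return d.round(2),round(-((g[3]-o['tcp_rot'][2]+180)%360-180)/6,2)
if __name__=='__main__':
    o=get_obs(); print('t',round(o['time'],2),'pos',o['ee_pos'].round(4),o['tcp_rot'].round(1),'q',o['q'].round(0),'open',round(o['opening'],4),'F',o['wrist_force'].round(1))
    a=list(map(float,sys.argv[1:]))
    for i in range(0,len(a),4): print(inc(o,a[i:i+4]))
E
python3 go.py .467 .203 .242 -3.9
```

```text
t 0.6 pos [ 0.3121 -0.2599  0.242 ] [-180.     0.   -21.7] q [-40. -14.  -8.  96.   0.  72.] open 0.0854 F [ 1.9 -0.4 -0.1]
(array([ -1.11, -19.49,   0.02]), np.float64(-2.97))
```

>>> {"op": "arm_command", "data": {
  "increments": [
    [[-1.1,-19.5,0],-3],
    [[-1.1,-19.5,0],-3],
    [[-1.1,-19.5,0],-3],
    [[-1.1,-19.5,0],-3],
    [[-1.1,-19.5,0],-3]
  ]
}}

```text
time: 1.1
ee_pos: [0.3912, -0.0225, 0.2424]
tcp_rot: [-179.9, -0.0, -3.7]
wrist_force: [1.1, -1.1, -0.0]
opening: 0.0855
```

```bash
python3 go.py .467 .203 .242 -3.9
```

```text
t 1.1 pos [ 0.3912 -0.0225  0.2424] [-179.9   -0.    -3.7] q [ -3. -16. -10.  97.   0.  90.] open 0.0855 F [ 1.1 -1.1 -0. ]
(array([ 2.43, -9.2 ,  0.02]), np.float64(0.03))
```

>>> {"op": "arm_command", "data": {
  "increments": [
    [[2.4,-9.2,0],0],
    [[2.4,-9.2,0],0],
    [[2.4,-9.2,0],0],
    [[2.4,-9.2,0],0],
    [[2.4,-9.2,0],0]
  ]
}}

```text
time: 1.6
ee_pos: [0.4663, 0.2058, 0.242]
tcp_rot: [-180.0, 0.0, -3.7]
wrist_force: [1.3, -0.8, 0.5]
opening: 0.0854
```

```bash
python3 - <<'E'
from h import *
from scipy.spatial.transform import Rotation as Ro
o,c=snap('wrist','w1')
H=c['hand_eye']; R=Ro.from_euler('xyz',o['tcp_rot'],degrees=True).as_matrix()
z=c['range_z'];K=c['K'];v,u=np.indices(z.shape)
P=np.stack([(u-K[0,2])/K[0,0]*z,(v-K[1,2])/K[1,1]*z,z],-1)@H[:3,:3].T+H[:3,3]
W=P@R.T+o['ee_pos']
g=c['frame'].max(-1)
m=(W[...,2]>.1)&(W[...,2]<.12)&(W[...,0]<.5)&(W[...,0]>.43)&(W[...,1]>.12)&(W[...,1]<.28)
print(o['ee_pos'],m.sum(),W[m].min(0),W[m].max(0)); mm=m&(g<60)
if mm.sum()>10: print(mm.sum(),W[mm].mean(0),cv2.minAreaRect(W[mm][:,:2].astype(np.float32)))
E
python3 go.py .467 .203 .105 -3.9
```

```text
[0.46625317 0.20583874 0.24196399] 3275 [0.4610588  0.13911767 0.10015245] [0.49991303 0.26584304 0.11530765]
1994 [0.4711605  0.20742893 0.11097878] ((0.47123265266418457, 0.20517513155937195), (0.1108224019408226, 0.013960717245936394), 87.11054992675781)
t 1.65 pos [0.4674 0.2095 0.2408] [-1.799e+02  1.000e-01 -3.600e+00] q [ 24.  -0.   5.  95.   0. 118.] open 0.0854 F [-5.1  1.9 -3.2]
(array([0.  , 0.27, 5.43]), np.float64(0.05))
```

View pics/w1.png

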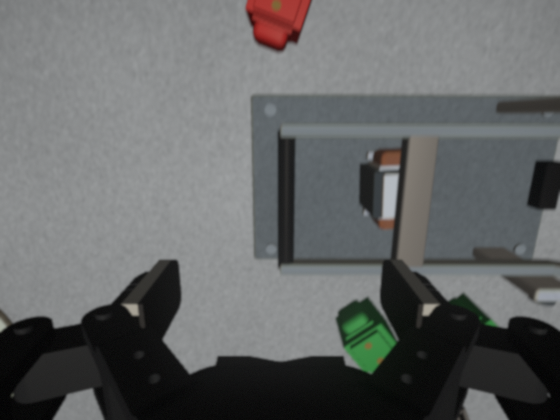

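Seen from the wrist, the bar at columns 280–293 is centred between the jaws, with x about 0.469. I'm descending onto it now.

>>> {"op": "arm_command", "data": {
  "increments": [
    [[0.05,0.25,1.5],0],
    [[0.05,0.25,3],0],
    [[0.05,0.25,4.5],0],
    [[0.05,0.25,5.6],0],
    [[0.05,0.25,5.7],0]
  ]
}}

```text
time: 2.15
ee_pos: [0.4661, 0.2025, 0.0943]
tcp_rot: [180.0, 0.4, -3.6]
wrist_force: [-0.3, 0.6, 0.7]
opening: 0.0853
```

>>> {"op": "arm_command", "data": {
  "increments": [
    [[0,0,0],0],
    [[0,0,0],0],
    [[0,0,0],0],
    [[0,0,0],0],
    [[0,0,0],0]
  ],
  "claw": 1,
  "force": 30
}}

```text
time: 2.65
ee_pos: [0.4701, 0.2026, 0.0963]
tcp_rot: [180.0, -0.2, -3.6]
wrist_force: [27.7, -7.2, -1.5]
opening: 0.0129
```

```bash
python3 go.py .469 .203 .097 -3.9; python3 -c "
from h import *; snap('scene','s2'); snap('wrist','w2')"
```

```text
t 2.65 pos [0.4701 0.2026 0.0963] [180.   -0.2  -3.6] q [ 23.  -1. -12.  79.  -0. 117.] open 0.0129 F [27.7 -7.2 -1.5]
(array([-0.04, -0.01, -0.03]), np.float64(0.05))
```

View pics/w2.png

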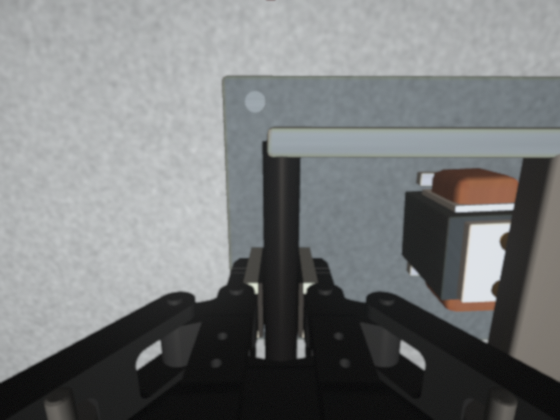

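The bar is gripped: opening is 12.9 mm and the bar lies between both pads in the picture. I'm lifting along the arc.

>>> {"op": "arm_command", "data": {
  "increments": [
    [[0.05,0,-0.92],0],
    [[0.18,0,-1.83],0],
    [[0.47,0,-2.9],0],
    [[0.88,0,-3.92],0],
    [[1.4,0,-4.89],0]
  ]
}}

```text
time: 3.25
ee_pos: [0.5046, 0.2002, 0.2199]
tcp_rot: [-180.0, -0.1, -3.6]
wrist_force: [5.3, 0.4, -5.9]
opening: 0.0129
```

```bash
python3 go.py
python3 - <<'E'
from h import *
o=get_obs(); p=o['ee_pos']
print(np.degrees(0)); h0=np.array([.4701,.2026]); d=p[:2]-h0
fx=np.hypot(*d); up=p[2]-.0963; print('q from up',np.arcsin(up/.23),'q from dx',np.arccos(1-fx/.23))
E
```

```text
t 3.25 pos [0.5046 0.2002 0.2199] [-1.8e+02 -1.0e-01 -3.6e+00] q [ 22.   3.   6.  92.  -0. 115.] open 0.0129 F [ 5.3  0.4 -5.9]
0.0
q from up 0.5673614272692272 q from dx 0.5556791549029094
```

>>> {"op": "arm_command", "data": {
  "increments": [
    [[0.66,0,-0.84],0],
    [[1.41,0,-1.66],0],
    [[2.24,0,-2.38],0],
    [[3.16,0,-2.99],0],
    [[4.14,0,-3.49],0]
  ]
}}

```text
time: 3.75
ee_pos: [0.6078, 0.1935, 0.3099]
tcp_rot: [-180.0, -0.2, -3.6]
wrist_force: [-1.7, 0.7, -5.1]
opening: 0.0129
```

```bash
python3 go.py
python3 - <<'E'
from h import *
o=get_obs(); p=o['ee_pos']
h0=np.array([.4701,.2026]); d=p[:2]-h0
fx=np.hypot(*d); up=p[2]-.0963; print(fx/.025,up/.025,'q', np.arctan2(up,.23-fx), np.hypot(up,.23-fx))
E
```

```text
t 3.75 pos [0.6078 0.1935 0.3099] [-180.    -0.2   -3.6] q [ 18.  20.  36. 105.  -0. 111.] open 0.0129 F [-1.7  0.7 -5.1]
5.518135979543155 8.542325390106644 q 1.1638425993683201 0.2325503248433488
```

>>> {"op": "arm_command", "data": {
  "increments": [
    [[0.5,0,-0.15],0],
    [[1.04,0,-0.3],0],
    [[1.6,0,-0.43],0],
    [[2.1,0,-0.53],0],
    [[2.1,0,-0.53],0]
  ]
}}

```text
time: 4.25
ee_pos: [0.6613, 0.19, 0.3243]
tcp_rot: [-179.9, -0.3, -3.7]
wrist_force: [-0.3, -0.8, 5.0]
opening: 0.0127
```

```bash
python3 go.py
python3 - <<'E'
from h import *
o=get_obs(); p=o['ee_pos']
h0=np.array([.4701,.2026]); d=p[:2]-h0
fx=np.hypot(*d); up=p[2]-.0963; print(fx/.025,up/.025,'q', np.arctan2(up,.23-fx), np.hypot(up,.23-fx))
E
```

```text
t 4.25 pos [0.6613 0.19   0.3243] [-179.9   -0.3   -3.7] q [ 16.  31.  52. 111.  -0. 110.] open 0.0127 F [-0.3 -0.8  5. ]
7.664710161615469 9.119839935057696 q 1.4040140148778628 0.23120417833718962
```

>>> {"op": "arm_command", "data": {
  "increments": [
    [[0,0,0],0],
    [[0,0,-0.6],0],
    [[0,0,-1.8],0],
    [[0,0,-3],0],
    [[0,0,-3.2],0]
  ],
  "claw": -1
}}

```text
time: 4.75
ee_pos: [0.6483, 0.1864, 0.3919]
tcp_rot: [-179.7, -0.9, -3.7]
wrist_force: [-0.3, 0.5, 0.0]
opening: 0.0835
```

```bash
python3 go.py; python3 -c "
from h import *; snap('scene','s3'); snap('wrist','w3')"
```

```text
t 4.75 pos [0.6483 0.1864 0.3919] [-179.7   -0.9   -3.7] q [ 16.  37.  71. 122.  -0. 110.] open 0.0835 F [-0.3  0.5  0. ]
```

View pics/s3.png

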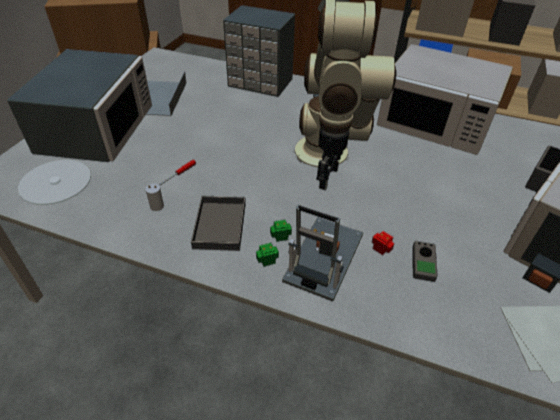

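View pics/w3.png

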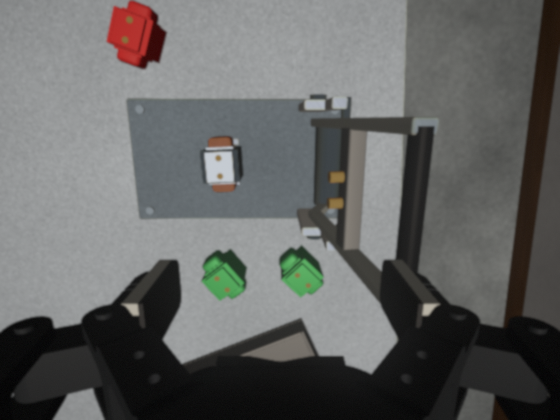

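The arm stands open past upright, and the transformer is still in the nest at wrist view (220,165). I'm backing off to above it.

>>> {"op": "arm_command", "data": {
  "increments": [
    [[-1,-0.2,0],0],
    [[-2.6,-0.4,0.8],0],
    [[-3,-0.4,2.4],0],
    [[-3.1,-0.4,4],0],
    [[-3.1,-0.4,4],0]
  ]
}}

```text
time: 5.35
ee_pos: [0.5731, 0.202, 0.2875]
tcp_rot: [-179.7, -1.1, -3.6]
wrist_force: [-0.3, 0.0, -0.2]
opening: 0.0857
```

>>> {"op": "arm_command", "data": {
  "increments": [
    [[0,0,0],0],
    [[0,0,0],0]
  ]
}}

```text
time: 5.55
ee_pos: [0.5732, 0.2022, 0.2883]
tcp_rot: [-179.6, -1.1, -3.6]
wrist_force: [0.8, -0.2, 0.7]
opening: 0.0857
```

```bash
cat > tr.py <<'E'
from h import *
from scipy.spatial.transform import Rotation as Ro
o,c=snap('wrist','w4')
H=c['hand_eye']; R=Ro.from_euler('xyz',o['tcp_rot'],degrees=True).as_matrix()
z=c['range_z'];K=c['K'];v,u=np.indices(z.shape)
P=np.stack([(u-K[0,2])/K[0,0]*z,(v-K[1,2])/K[1,1]*z,z],-1)@H[:3,:3].T+H[:3,3]
W=P@R.T+o['ee_pos']
box=(abs(W[...,0]-.572)<.06)&(abs(W[...,1]-.196)<.06)
m=box&(W[...,2]>.075)&(W[...,2]<.095); print('top',m.sum(),np.median(W[m],0),cv2.minAreaRect(W[m][:,:2].astype(np.float32)))
m=box&(W[...,2]>.035)&(W[...,2]<.1); print('all',m.sum(),cv2.minAreaRect(W[m][:,:2].astype(np.float32)))
m=(abs(W[...,2]-.02)<.006)&(W[...,0]>.4)&(W[...,0]<.8)&(abs(W[...,1]-.195)<.11); print('plate',cv2.minAreaRect(W[m][:,:2].astype(np.float32)))
E
python3 tr.py; python3 go.py
```

```text
top 1978 [0.57561163 0.19804819 0.08379792] ((0.575666606426239, 0.19632908701896667), (0.04428095743060112, 0.050058577209711075), 89.17581176757812)
all 2874 ((0.5756421089172363, 0.19664451479911804), (0.0754983201622963, 0.050020478665828705), 88.43123626708984)
plate ((0.5958203673362732, 0.19448110461235046), (0.17988170683383942, 0.3200460970401764), 86.1137924194336)
t 5.6 pos [0.5738 0.2022 0.2892] [-179.6   -1.2   -3.6] q [ 19.  13.  25. 100.  -0. 113.] open 0.0854 F [0.2 0.3 0.5]
```

View pics/w4.png

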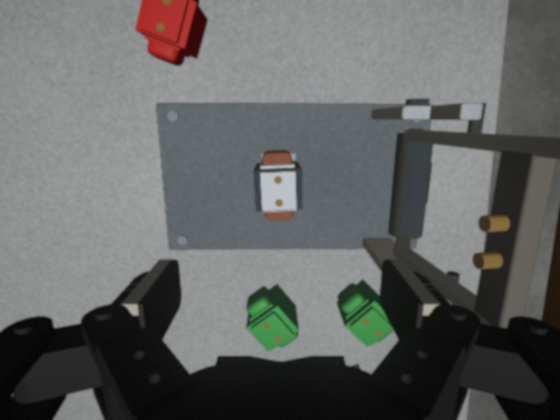

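The transformer is at (0.5757, 0.1965) with its top at z = 0.084, yaw about −1° and footprint 50×76 mm, which agrees with the sizes given.

```bash
python3 go.py .5757 .1965 .14 -1.2 .5757 .1965 .045 -1.2
```

```text
t 5.6 pos [0.5738 0.2022 0.2892] [-179.6   -1.2   -3.6] q [ 19.  13.  25. 100.  -0. 113.] open 0.0854 F [0.2 0.3 0.5]
(array([-0.03,  0.26,  5.97]), np.float64(-0.4))
(array([-0.11,  0.29,  9.76]), np.float64(-0.4))
```

>>> {"op": "arm_command", "data": {
  "increments": [
    [[0,0.26,1.5],-0.4],
    [[0,0.26,3],-0.4],
    [[0,0.26,4.5],-0.4],
    [[0,0.26,6],-0.4],
    [[0,0.26,6],-0.4]
  ]
}}

```text
time: 6.1
ee_pos: [0.5758, 0.1961, 0.1355]
tcp_rot: [-179.8, -0.9, -1.2]
wrist_force: [-0.0, -0.5, -0.8]
opening: 0.0854
```

```bash
python3 go.py .5757 .1965 .045 -1.2
```

```text
t 6.1 pos [0.5758 0.1961 0.1355] [-179.8   -0.9   -1.2] q [ 19.  11.   5.  83.  -0. 110.] open 0.0854 F [-0.  -0.5 -0.8]
(array([-0.06, -0.  ,  3.62]), np.float64(-0.01))
```

>>> {"op": "arm_command", "data": {
  "increments": [
    [[-0.05,0,1],0],
    [[-0.05,0,2],0],
    [[-0.05,0,3],0],
    [[-0.05,0,3.6],0],
    [[-0.05,0,3.6],0]
  ]
}}

```text
time: 6.6
ee_pos: [0.5764, 0.1965, 0.0456]
tcp_rot: [-179.8, -0.9, -1.2]
wrist_force: [0.8, -0.2, -0.2]
opening: 0.0853
```

>>> {"op": "arm_command", "data": {
  "increments": [
    [[0,0,0],0],
    [[0,0,0],0],
    [[0,0,0],0],
    [[0,0,0],0],
    [[0,0,0],0]
  ],
  "claw": 1,
  "force": 50
}}

```text
time: 7.1
ee_pos: [0.5768, 0.1969, 0.0478]
tcp_rot: [-179.7, -1.0, -1.2]
wrist_force: [-2.6, 0.3, 7.3]
opening: 0.0495
```

```bash
python3 go.py; python3 -c "
from h import *; snap('wrist','w5')"
```

```text
t 7.1 pos [0.5768 0.1969 0.0478] [-179.7   -1.    -1.2] q [ 19.  13.  -3.  73.  -0. 110.] open 0.0495 F [-2.6  0.3  7.3]
```

View pics/w5.png

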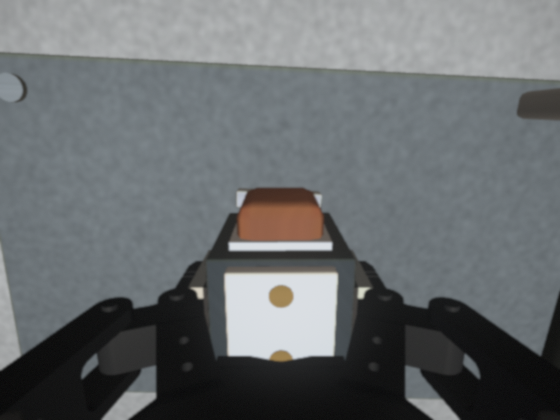

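Good grip at 49.5 mm, on the core faces. I'm lifting it now.

>>> {"op": "arm_command", "data": {
  "increments": [
    [[0,0,-0.5],0],
    [[0,0,-1.5],0],
    [[0,0,-2.8],0],
    [[0,0,-4.2],0],
    [[0,0,-5.4],0]
  ]
}}

```text
time: 7.65
ee_pos: [0.5743, 0.1961, 0.1852]
tcp_rot: [-179.7, -1.0, -1.2]
wrist_force: [0.7, 1.1, -7.4]
opening: 0.0496
```

```bash
python3 go.py .591 -.21 .18 19.4
```

```text
t 7.65 pos [0.5743 0.1961 0.1852] [-179.7   -1.    -1.2] q [ 19.  11.  10.  88.  -0. 110.] open 0.0496 F [ 0.7  1.1 -7.4]
(array([ 1.02, 16.23,  0.14]), np.float64(-3.44))
```

>>> {"op": "arm_command", "data": {
  "increments": [
    [[0,0.8,0],0],
    [[0,2,0],-0.3],
    [[0.1,3.4,0],-0.6],
    [[0.2,4.9,0],-1],
    [[0.3,6.4,0],-1.4]
  ]
}}

```text
time: 8.15
ee_pos: [0.5779, 0.0347, 0.1851]
tcp_rot: [-179.9, -1.0, 7.3]
wrist_force: [1.4, -0.5, -7.4]
opening: 0.0494
```

```bash
python3 go.py .591 -.21 .18 19.4
```

```text
t 8.15 pos [0.5779 0.0347 0.1851] [-179.9   -1.     7.3] q [ 3.  7.  6. 88.  0. 86.] open 0.0494 F [ 1.4 -0.5 -7.4]
(array([-0.73,  9.78,  0.17]), np.float64(-2.02))
```

>>> {"op": "arm_command", "data": {
  "increments": [
    [[-0.1,1.4,0],-0.3],
    [[-0.2,2.9,0],-0.6],
    [[-0.3,4.4,0],-0.9],
    [[-0.4,5.9,0],-1.2],
    [[-0.5,7.2,0],-1.5]
  ]
}}

```text
time: 8.65
ee_pos: [0.588, -0.1473, 0.1851]
tcp_rot: [180.0, -1.0, 16.3]
wrist_force: [0.4, -0.2, -6.8]
opening: 0.0497
```

```bash
python3 go.py .591 -.21 .18 19.4
```

```text
t 8.65 pos [ 0.588  -0.1473  0.1851] [180.   -1.   16.3] q [-14.  11.  10.  89.   0.  59.] open 0.0497 F [ 0.4 -0.2 -6.8]
(array([-0.59,  2.44,  0.19]), np.float64(-0.51))
```

>>> {"op": "arm_command", "data": {
  "increments": [
    [[-0.3,1.1,0],-0.3],
    [[-0.5,2,0],-0.5],
    [[-0.6,2.4,0],-0.5],
    [[-0.6,2.4,0],-0.5],
    [[-0.6,2.4,0],-0.5]
  ]
}}

```text
time: 9.15
ee_pos: [0.5903, -0.2086, 0.1849]
tcp_rot: [179.9, -1.0, 19.3]
wrist_force: [-0.0, 0.5, -7.8]
opening: 0.0495
```

```bash
python3 go.py .591 -.21 .045 19.4;python3 -c "
from h import *; snap('top','t6'); snap('wrist','w6')"
```

```text
t 9.15 pos [ 0.5903 -0.2086  0.1849] [179.9  -1.   19.3] q [-20.  14.  14.  89.   1.  51.] open 0.0495 F [-0.   0.5 -7.8]
(array([-0.09,  0.06,  5.6 ]), np.float64(-0.02))
```

View pics/w6.png

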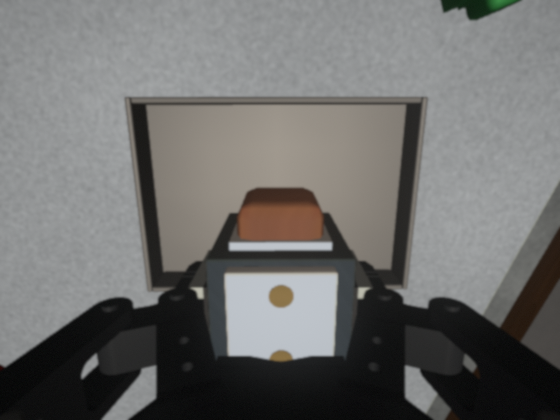

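View pics/t6.png

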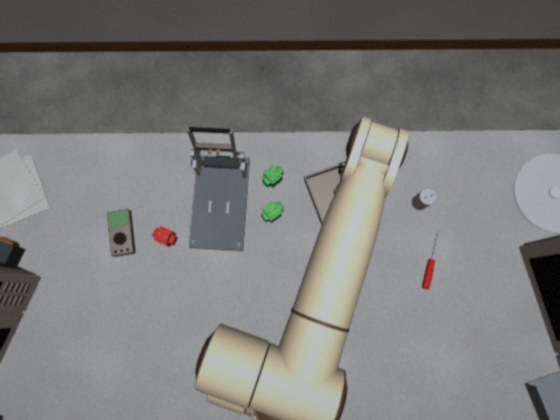

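The arm is still open, and the transformer is held squarely over the tray. I'm lowering it to about TCP z = 0.045, then slowly to 0.033.

>>> {"op": "arm_command", "data": {
  "increments": [
    [[-0.1,0.05,1.2],0],
    [[-0.1,0.05,2.6],0],
    [[-0.1,0.05,4],0],
    [[-0.1,0.05,5.1],0],
    [[-0.1,0.05,5.5],0]
  ]
}}

```text
time: 9.75
ee_pos: [0.5893, -0.2078, 0.0442]
tcp_rot: [-179.9, -0.8, 19.4]
wrist_force: [-0.9, 0.5, -7.0]
opening: 0.0491
```

```bash
python3 go.py .591 -.21 .033 19.4
```

```text
t 9.75 pos [ 0.5893 -0.2078  0.0442] [-179.9   -0.8   19.4] q [-20.  15.  -0.  74.   1.  51.] open 0.0491 F [-0.9  0.5 -7. ]
(array([0.03, 0.11, 0.45]), np.float64(0.01))
```

>>> {"op": "arm_command", "data": {
  "increments": [
    [[0,0,0.1],0],
    [[0,0,0.2],0],
    [[0,0,0.3],0],
    [[0,0,0.4],0],
    [[0,0,0.48],0]
  ]
}}

```text
time: 10.25
ee_pos: [0.5899, -0.2079, 0.0329]
tcp_rot: [-179.9, -0.9, 19.4]
wrist_force: [0.0, -1.1, -7.4]
opening: 0.0497
```

```bash
python3 go.py .591 -.21 .033 19.4
```

```text
t 10.25 pos [ 0.5899 -0.2079  0.0329] [-179.9   -0.9   19.4] q [-20.  16.  -1.  73.   1.  51.] open 0.0497 F [ 0.  -1.1 -7.4]
(array([ 0.02,  0.09, -0.  ]), np.float64(0.01))
```

>>> {"op": "arm_command", "data": {
  "increments": [
    [[0,0,0.04],0],
    [[0,0,0.08],0],
    [[0,0,0.12],0]
  ]
}}

```text
time: 10.55
ee_pos: [0.59, -0.2081, 0.0327]
tcp_rot: [180.0, -0.9, 19.4]
wrist_force: [-11.4, 4.3, 20.0]
opening: 0.0495
```

The load on the wrist has reversed from −7 N to +20 N, so it's standing on the floor. Releasing now.

>>> {"op": "arm_command", "data": {
  "increments": [
    [[0,0,0],0],
    [[0,0,0],0],
    [[0,0,0],0],
    [[0,0,0],0],
    [[0,0,0],0]
  ],
  "claw": -1
}}

```text
time: 11.05
ee_pos: [0.5901, -0.2081, 0.0326]
tcp_rot: [180.0, -0.9, 19.4]
wrist_force: [0.6, 0.0, 1.1]
opening: 0.0853
```

```bash
python3 go.py
```

```text
t 11.05 pos [ 0.5901 -0.2081  0.0326] [180.   -0.9  19.4] q [-20.  16.  -1.  73.   1.  51.] open 0.0853 F [0.6 0.  1.1]
```

>>> {"op": "arm_command", "data": {
  "increments": [
    [[0,0,-0.6],0],
    [[0,0,-1.8],0],
    [[0,0,-3.2],0],
    [[0,0,-4.8],0],
    [[0,0,-6.4],0]
  ]
}}

```text
time: 11.55
ee_pos: [0.5873, -0.2088, 0.1953]
tcp_rot: [180.0, -1.0, 19.4]
wrist_force: [0.1, -0.1, 0.5]
opening: 0.0854
```

>>> {"op": "arm_command", "data": {
  "increments": [
    [[-1.5,0,-0.5],0],
    [[-3,0,-0.5],0],
    [[-4.5,0,-0.5],0],
    [[-6,0,-0.5],0],
    [[-6,0,-0.5],0]
  ]
}}

```text
time: 12.05
ee_pos: [0.4427, -0.2598, 0.2072]
tcp_rot: [179.9, -1.0, 19.3]
wrist_force: [0.7, -0.6, 1.0]
opening: 0.0855
```

```bash
python3 go.py
python3 - <<'E'
from h import *
T=np.array([.591,-.210]); a=np.radians(19.4); D=np.array([[np.cos(a),np.sin(a)],[-np.sin(a),np.cos(a)]])
for n in('top','scene'):
    o,c=snap(n,n+'7'); W=world(c)
    loc=(W[...,:2]-T)@D.T
    m=(abs(loc[...,0])<.1)&(abs(loc[...,1])<.065)&(W[...,2]>.05)&(W[...,2]<.12)
    print(n,m.sum(),np.percentile(W[m][:,2],[5,50,95]).round(4),cv2.minAreaRect(loc[m].astype(np.float32)))
    m=(W[...,2]>.25)&(W[...,2]<.4)&(W[...,0]>.62)&(W[...,1]>.1)&(W[...,1]<.28); print('arm high',m.sum(),W[m].max(0),W[m].mean(0))
    im=c['frame'][:,:,::-1]; cv2.imwrite('pics/'+n+'7c.png',cv2.resize(im[110:270,170:400] if n=='top' else im[170:310,140:400],None,fx=3,fy=3))
E
```

```text
t 12.05 pos [ 0.4427 -0.2598  0.2072] [179.9  -1.   19.3] q [-31.  -1.  -0.  90.   1.  40.] open 0.0855 F [ 0.7 -0.6  1. ]
top 288 [0.0517 0.0656 0.074 ] ((-0.00034550949931144714, 0.00312984362244606), (0.07486278563737869, 0.05049564316868782), 89.94734191894531)
arm high 369 [0.73910203 0.24961018 0.34604079] [0.72474456 0.18707792 0.32329033]
scene 202 [0.0531 0.0667 0.0747] ((0.001454656943678856, 0.0030058100819587708), (0.05025026202201843, 0.07596879452466965), 4.987104415893555)
arm high 391 [0.742089   0.24968662 0.34651841] [0.72932722 0.18692562 0.31959849]
```

View pics/scene7c.png

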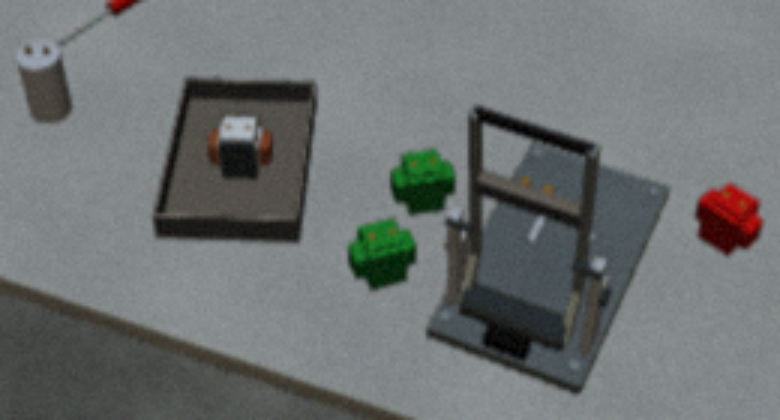

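View pics/top7.png

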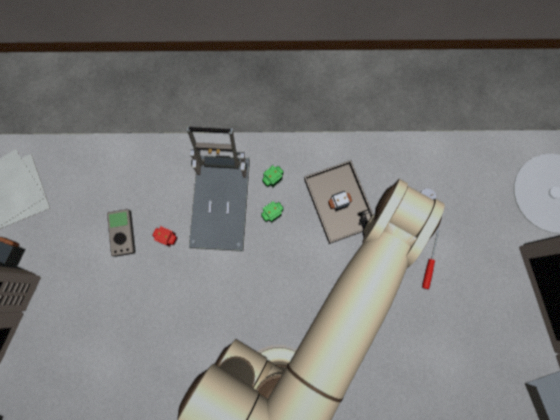

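The transformer stands upright in the tray, about 3 mm from its middle, with its top at about z = 0.07. The contact arm is open, the bystanders are where they were, and the gripper is clear.

```bash
python3 -c "
from workcell import job_done
print(job_done())"
```

```text
the job is handed in; nothing more can be done
None
```

The contact arm is resting open, the transformer is standing upright in the tray, and the job is handed in at about 12 s of the 59 s allowed. The hand-in gave no verdict.

**Contact arm:** I gripped the handle bar, lifted it along its arc to about 1.4 rad and let go. It fell open by itself while the transformer was still in the nest. In the last pictures the handle is past the pivot, which puts the arm at about 1.7 rad.

**Transformer:** I gripped the core faces at 49.5 mm opening, carried it over and lowered it until the wrist load reversed, then released it. The load reached about +20 N before release, a bit firmer than needed. The last check put it about 3 mm from the tray's middle, with its top 69 mm above the bench as expected, and upright in the pictures.

**Clearance:** At the end the open gripper was about 0.2 m above the bench, touching nothing. In the pictures the multimeter, screwdriver, capacitor and look-alikes had not moved, though the robot partly hid the capacitor in the last top view.

**Not fully agreeing:**
- The tool ended tilted by about 1°, which is small against the 0.12 rad limit.
- The two views of the transformer's yaw differed by about 5°, because few pixels were available.

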